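# Perch the work lamp and lock its lens collar

### The job

Take the yellow cordless work lamp off the black mat, set it gently, upright and centred between the two cheeks on top of the raised blue saddle of the stand, and let go of it, with its lens collar still unlocked. Only then turn the grey lens collar clockwise (seen from above) until its red pointer lines up with the green locked mark, not past it, and leave the lamp like that on the saddle. Do not drop the lamp, and leave the two jars, the cork and the scraper where they stand.

Things in the scene. Friction and masses are not known exactly. Their poses are not given: they have to be found in the camera images.
- lamp: cordless work lamp, 0.35 kg: yellow body 60 x 60 x 60 mm with a round grey lens collar 22 mm high on top (82 mm in all). Origin: centre of the underside; z up, the collar's axis. A black toggle switch sticks out 12 mm from its -x face, 29 to 51 mm above the underside, so grip the body on its +y and -y faces. Starts upright on the mat.
- collar (a joint): turn (rad) of the lamp's captive lens collar, a ribbed grey ring 48 mm in diameter, 60 to 82 mm above the lamp's underside. Grows clockwise seen from above: 0 = pointer at the white open mark (lamp's +x +y corner), 1.571 = at the green locked mark (+x -y corner). Starts at 0.1 to 0.6, stays where left (0.12 N m friction), stops at -0.15 and 2.1, so it can be turned too far.
- collar_pointer (a point): tip of the red pointer on the collar: 7 mm wide, it sticks out to 29 mm from the collar's axis (5 mm past the ring), 60.5 to 70.5 mm above the lamp's underside; a red stripe continues it up the ring and over its top edge. Turns with the collar.
- lock_mark (a point): dark green bar 13 x 8 mm, the locked mark, on the lamp's yellow top at the +x -y corner, 34.5 mm from the collar's axis, 60 mm above the underside. (A white bar at the +x +y corner is the open mark.)
- stand: stand bolted to the table: dark base plate 120 x 110 mm, 8 mm thick, aluminium post 26 x 36 mm, and on top the blue saddle. Origin: centre of the base's underside, z up.
- stand_seat (a point): centre of the saddle's flat top, 100 mm above the table, 50 mm long along the stand's x (open ends), 65 mm wide along its y between two cheeks 5 mm thick, 16 mm high, lips flared outward. The lamp's foot fits between them with 2.5 mm to spare on each side, any quarter turn round, and overhangs each open end by 5 mm. The cheeks keep the lamp from turning with the collar.
- mat: hard black silicone mat 240 (x) x 200 (y) mm, 4 mm thick, fixed to the table. Origin: centre of the underside.
- jar_a: small clear glass jar with a white twist cap, 48 mm in diameter, 65 mm high, upright. Origin: centre of the underside. A bystander.
- jar_b: small amber glass jar with a red twist cap, 48 mm in diameter, 65 mm high, upright. Origin: centre of the underside. A bystander.
- cork: cork standing upright, 32 mm in diameter, 34 mm high. Origin: centre of the underside. A bystander.
- scraper: green plastic scraper lying flat, 140 mm long along its x (handle to -x), blade 55 mm wide, up to 14 mm high. Origin: middle of the underside. A bystander.
There are look-alikes about, which are no part of the job. What is shaped like the stand but pink or purple is not meant.

How it is judged:
On the way:
1. the lamp stands upright and centred on the saddle, let go, its collar still unlocked (joint below 1.2) (horizontal distance between lamp and stand_seat below 0.013 m and z of lamp in the frame of stand_seat between -0.004 and 0.004 m and angle between lamp's own z axis and vertical below 0.07 rad and contact force between the fingers and lamp below 0.1 N and value of joint collar below 1.2 rad), for 0.2 s.
At the end, for the whole second after the job is handed in: The lamp stands at rest on the saddle, its foot within 13 mm of the saddle's centre and 4 mm of its height, upright within 0.07 rad, and the collar is within 0.16 rad (9 degrees) of the green locked mark (horizontal distance between lamp and stand_seat below 0.013 m and z of lamp in the frame of stand_seat between -0.004 and 0.004 m and angle between lamp's own z axis and vertical below 0.07 rad and value of joint collar between 1.411 and 1.731 rad and linear speed of lamp below 0.02 m/s); the robot touches nothing.
It fails at once if the lamp is dropped (falls freely faster than 0.5 m/s, a drop of about 13 mm) (contact force between the fingers and lamp below 0.1 N and linear speed of lamp above 0.5 m/s).
It fails at once if a jar, the cork or the scraper is moved by more than 30 mm (distance of any of jar_a, jar_b, cork, scraper from where it was at the start of the episode above 0.03 m).
It fails at once if a jar or the cork is tipped over (angle between any of jar_a, jar_b, cork's own z axis and vertical above 0.5 rad).
It also fails if it takes over 45 s, if anything falls off the work surface, if the arm or the gripper's body presses on something with over 40 N, if the wrist force passes 120 N, or if a joint passes its speed limit or range.

### The arm

A 6-joint arm with a two-finger parallel gripper is mounted at the origin on the work surface. World frame = base frame: x ahead of the robot, y to its left, z up, the work surface at z = 0. Lengths are in m, angles in rad, forces in N, time in s.
With the tool pointing down it reaches from about 0.25 to 0.775 m from the base axis. Payload 4 kg.
Tool frame: the origin (TCP) lies at the very end of the fingers, on their centre line; the grasp point (between the pads) lies 19 mm behind it (robot.pinch_z is the distance from the TCP to the grasp point, in m); z points along the fingers, y is the line along which they close (so a half turn about z gives the same grasp; the last joint's range is limited). The gripper opens to 94 mm and grips with 3 to 60 N. Pads are 16 mm wide; open, the fingers measure 119 mm over their backs; the gripper's body (75 mm by 177 mm) begins 78 mm behind the grasp point.
Start: joints at [1.231, 0.087, 1.371, -0, 1.684, -0.103], TCP at [0.129, 0.535, 0.172] pointing down, gripper open.
Joint ranges: [-3.1, 3.1], [-0.76, 2.03], [0.27, 2.55], [-1.08, 4.22], [0.17, 2.65], [-2.57, 2.57]. Speed limits (rad/s): [2.79, 2.79, 3.14, 3.14, 3.14, 3.14].

### API

Orientations are given as [roll, pitch, yaw] about the fixed x, y, z axes, in that order (R = Rz(yaw) Ry(pitch) Rx(roll)).
In Python, from bench import robot gives the robot as it stands.
- The arm moves only by the tool arm_command, never from a script. Its argument "targets" is one flat list of numbers, 7 for each row, row after row: the turn, a rotation vector about the tool's x, y, z in degrees, then the shift along the tool's x, y, z in mm, then the closure, from -1 (fully open) to 1 (shut). In form: [ax, ay, az, x, y, z, hand, ax, ay, az, x, y, z, hand, ...]. A call has 1 to 20 rows; each row is the pose to reach, as a shift and turn from the pose commanded when the call began, along the tool's axes at that moment; what a row does not reach only later rows make up. A row lasts 1/10 s, in which the tool goes at most 50 mm and 8.59 degrees, less where a joint would pass 70% of its speed; a pose out of reach is approached as far as the arm can. A call with a gripper value outside its range is refused whole. The fingers move at their own pace and stop on an object; the grip force is fixed at half the most. Time passes only in rows, so rows that repeat a pose let the fingers close. It gives the time, the measured TCP pose, the force, the opening and the grip force at its end, in the units of the state.
- robot.get_obs(): the state, without advancing time (a new reading comes with each control period).
- robot.snapshot(name): name is "scene" or "side" or "wrist"; returns a dict with "color" (384x512x3 uint8, red, green, blue), "range_z" (384x512 float32, m along the optical axis (not along the pixel's ray), 0 where there is no reading), "fx", "fy", "cx", "cy" (pixels), "T" (4x4, takes a point from camera to world coordinates); the wrist camera has in their place "T_tool_cam" (4x4, takes a point from camera to tool coordinates, whose origin is the TCP and whose axes are the flange's). Camera axes: x right, y down, z forward; pixel columns grow to the right and rows downward; lengths in m; the calibration is good to about 2 mm. A picture is of the moment at which its call begins: read the wrist's pose just before it.
- robot.close_job(): hands the job in; it is judged then, once.
The state is a dict: "time": time; "joint_positions": joint angles; "qvel": joint speeds; "joint_torque": joint torques, N m; "tool_pos": TCP position; "ee_rot": TCP orientation; "wrist_force": force on the tool from outside, world axes, zero at the start; "wrist_torque": the same for the moment, N m; "width": finger opening in m; "finger_force": force on a finger pad.
Only numpy, scipy, OpenCV 4.12 (cv2) and the standard library are available. Lean on these libraries where they do the work, as an engineer would, in place of code of your own. Each camera call takes 0.05 s, during which the arm holds its last target. There are 200 camera calls.

## Working session

There is one attempt and no reset: what is moved stays moved. The work goes in short steps, Python scripts to look and compute and a tool call to move; the robot and the scene stay as the last step left them, time stands still between calls to the robot, and variables do not carry over. Pictures are saved under pics/ and viewed, at most 10 in all, crops included, and the job is handed in when it is done.

Besides the shell and the picture viewer there is one more tool, called after "Call:" as name(argument=value, ...), one argument or row to a line, values as JSON. arm_command: Moves the arm, as the interface text tells. Its arguments: {"type":"object","properties":{"targets":{"type":"array"}},"required":["targets"]}

```bash
mkdir -p pics; ls; cat > h.py <<'E'
import numpy as np,cv2
from bench import robot
from scipy.spatial.transform import Rotation as R
def snap(n):
    o=robot.get_obs(); s=robot.snapshot(n)
    if n=='wrist':
        T=np.eye(4);T[:3,:3]=R.from_euler('xyz',o['ee_rot']).as_matrix();T[:3,3]=o['tool_pos'];s['T']=T@s['T_tool_cam']
    return s
def cloud(s):
    v,u=np.mgrid[:384,:512];z=s['range_z']
    p=np.stack([(u-s['cx'])/s['fx']*z,(v-s['cy'])/s['fy']*z,z],-1)
    return p@s['T'][:3,:3].T+s['T'][:3,3]
def ray(s,u,v,h):
    d=s['T'][:3,:3]@np.array([(u-s['cx'])/s['fx'],(v-s['cy'])/s['fy'],1]);o=s['T'][:3,3]
    return o+d*(h-o[2])/d[2]
def save(n,im,k=1):
    cv2.imwrite('pics/'+n,cv2.resize(im[...,::-1],None,fx=k,fy=k,interpolation=cv2.INTER_CUBIC))
E
python3 - <<'E'
from h import *
print(robot.get_obs())
a=snap('scene');b=snap('side')
np.savez('s.npz',**{f'{k}{i}':v for i,s in enumerate((a,b)) for k,v in s.items()})
save('1.png',np.vstack([a['color'],b['color']])[:, :],.78)
print(a['T'],b['T'],a['fx'])
E
```

```text
pics
{'time': 0.0, 'joint_positions': array([ 1.23086964e+00,  8.79255768e-02,  1.37224600e+00, -2.78541763e-06,
        1.68358175e+00, -1.03087849e-01]), 'qvel': array([-1.46605300e-03,  1.85381164e-03,  5.62970618e-05,  1.66658008e-03,
        1.50728952e-03,  1.92449036e-03]), 'joint_torque': array([ 1.77205613e-03, -3.40182567e+01, -3.02431512e+01,  7.19076977e-02,
        3.30590154e-02, -1.87174569e-04]), 'tool_pos': array([0.12883923, 0.53406202, 0.17082452]), 'ee_rot': array([-3.13944317e+00, -2.19590734e-04,  2.90475327e+00]), 'wrist_force': array([ 0.21330442,  0.22855628, -0.17759718]), 'wrist_torque': array([0.01624695, 0.01417905, 0.01201136]), 'finger_force': 0.0, 'width': 0.09377048768938089}
[[-0.17973925  0.56668282 -0.80409227  1.58795244]
 [ 0.98348503  0.12116377 -0.13444904  0.23531264]
 [ 0.02123689 -0.81497848 -0.57910196  0.81421881]
 [ 0.          0.          0.          1.        ]] [[ 0.99522257 -0.0558414   0.0800861   0.48859404]
 [-0.09687328 -0.46272123  0.881195   -0.62121028]
 [-0.01214963 -0.88474336 -0.46592014  0.44350836]
 [ 0.          0.          0.          1.        ]] 485.1239153703529
```

View pics/1.png

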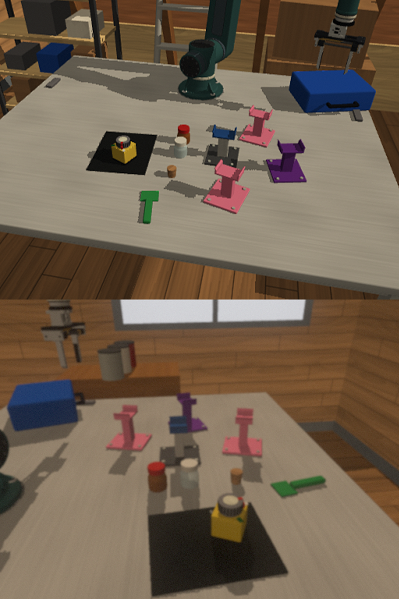

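The scene view (top) shows the yellow lamp at about (158,192) full-res px. The stand candidates are blue at (287,180), pink at (331,160) and (294,240), and purple at (369,205). Only the one at (287,180) has a blue saddle, so it is the one meant. The large blue box at (425,115) is a case, not a stand. I'll confirm with an enlarged crop and measure.

```bash
python3 - <<'E'
from h import *
d=np.load('s.npz')
S=[{k[:-1]:d[k] for k in d.files if k[-1]==str(i)} for i in (0,1)]
a,b=S
ca=cv2.resize(a['color'][150:230,110:320],None,fx=3.8,fy=3.8,interpolation=cv2.INTER_CUBIC)
cb=cv2.resize(b['color'][110:320,190:400],None,fx=1.35,fy=1.35,interpolation=cv2.INTER_CUBIC)
cb2=np.zeros((cb.shape[0],ca.shape[1],3),np.uint8);cb2[:,:cb.shape[1]]=cb
save('2.png',np.vstack([ca,cb2]))
for i,s in enumerate(S):
    P=cloud(s);h=cv2.cvtColor(s['color'],cv2.COLOR_RGB2HSV);H,Sa,V=[h[...,j].astype(int) for j in range(3)]
    ok=(s['range_z']>0)&(P[...,0]>.1)&(P[...,0]<.95)&(abs(P[...,1])<.62)&(P[...,2]>-.01)&(P[...,2]<.25)
    for n,m in dict(yellow=(H>18)&(H<33)&(Sa>150),blue=(H>100)&(H<120)&(Sa>130),green=(H>50)&(H<85)&(Sa>120),red=((H<6)|(H>174))&(Sa>150),cork=(H>8)&(H<17)&(Sa>100)&(V>60)).items():
        c,l,st,_=cv2.connectedComponentsWithStats((m&ok).astype(np.uint8))
        for k in range(1,c):
            if st[k,4]>15:
                p=P[l==k];print(i,n,st[k],np.percentile(p,[3,50,97],axis=0).round(3).tolist())
E
```

```text
0 yellow [142 181  33  29 591] [[0.576, -0.209, 0.01], [0.611, -0.158, 0.041], [0.628, -0.135, 0.066]]
0 blue [388 115  53  30 856] [[0.101, 0.462, 0.008], [0.114, 0.506, 0.057], [0.128, 0.563, 0.1]]
0 blue [272 160  31  19 327] [[0.485, 0.125, 0.096], [0.51, 0.159, 0.1], [0.53, 0.197, 0.117]]
0 green [180 245  24  42 552] [[0.739, -0.06, 0.003], [0.785, -0.025, 0.01], [0.868, -0.008, 0.017]]
0 red [228 160  15  12 153] [[0.429, -0.011, 0.049], [0.453, 0.008, 0.064], [0.463, 0.027, 0.068]]
0 red [154 182   4   9  28] [[0.611, -0.175, 0.069], [0.616, -0.169, 0.077], [0.621, -0.165, 0.088]]
0 cork [230 170  14  15  91] [[0.439, 0.003, 0.005], [0.456, 0.024, 0.035], [0.476, 0.031, 0.052]]
0 cork [214 212  12  16 156] [[0.633, -0.004, 0.001], [0.652, 0.011, 0.031], [0.66, 0.022, 0.037]]
1 yellow [ 269  262   49   51 1548] [[0.553, -0.21, 0.008], [0.582, -0.196, 0.044], [0.623, -0.161, 0.064]]
1 blue [ 83 119  13  33 193] [[0.101, 0.459, 0.034], [0.11, 0.466, 0.083], [0.122, 0.533, 0.098]]
1 green [349 227  67  25 610] [[0.736, -0.061, 0.003], [0.773, -0.032, 0.005], [0.857, -0.015, 0.014]]
1 red [190 208  22  18 306] [[0.425, -0.014, 0.051], [0.442, -0.004, 0.063], [0.459, 0.023, 0.065]]
1 cork [95 65 10 16 29] [[0.13, 0.578, 0.203], [0.133, 0.583, 0.218], [0.15, 0.587, 0.245]]
1 cork [295 216  17  22 272] [[0.63, -0.007, -0.001], [0.641, -0.002, 0.027], [0.657, 0.058, 0.034]]
1 cork [190 222  24  26 471] [[0.421, -0.017, 0.004], [0.443, -0.012, 0.027], [0.462, 0.001, 0.045]]
```

View pics/2.png

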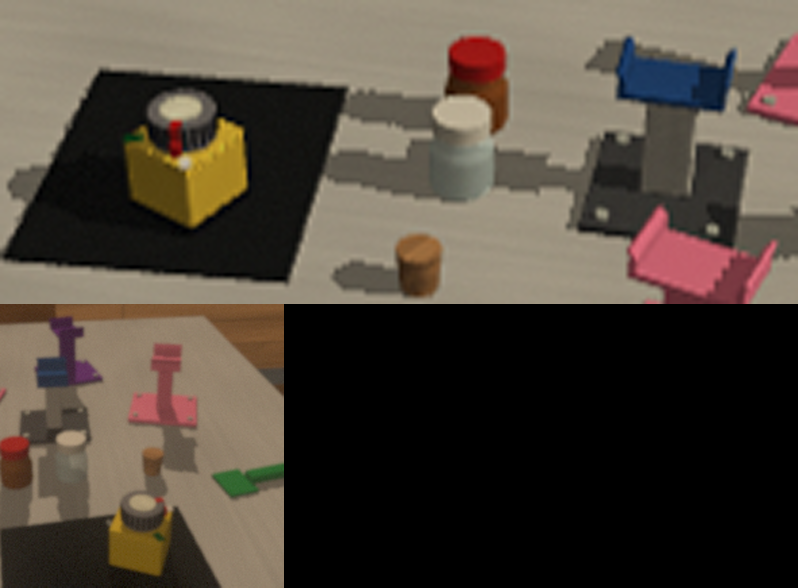

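The crop confirms it: a blue saddle on an aluminium post and dark base, at crop (675,75). On the lamp, the white mark is at the near corner (185,160), the green at the left corner (132,138), and the red pointer is just past the white. Next I'll take a wrist view over the stand.

```bash
cat >> h.py <<'E'
def plan(pos,yaw):
    o=robot.get_obs();A=R.from_euler('xyz',o['ee_rot']);B=R.from_euler('xyz',[np.pi,0,yaw])
    print('turn',np.degrees((A.inv()*B).as_rotvec()).round(1),'shift',(A.inv().apply(np.array(pos)-o['tool_pos'])*1e3).round(1),'yaw',np.degrees(o['ee_rot'][2]).round(1),'t',o['time'],'q',o['joint_positions'].round(2))
E
python3 - <<'E'
from h import *
s=snap('wrist');print(s['T_tool_cam'].round(3),s['fx'],s['cx'],s['cy'])
plan([.44,.16,.32],2.905)
E
```

```text
[[-0.    -0.969 -0.248  0.072]
 [ 1.    -0.     0.001  0.   ]
 [-0.001 -0.248  0.969 -0.212]
 [ 0.     0.     0.     1.   ]] 297.44365518583936 252.2781436019031 186.33988958507993
turn [-0.1 -0.  -0. ] shift [-390.2 -291.  -148.5] yaw 166.4 t 0.15 q [ 1.23  0.09  1.37  0.    1.68 -0.1 ]
```

Call:
arm_command(
  targets=[0,0,0,-426,-290,-130,-1,0,0,0,-426,-290,-130,-1,0,0,0,-426,-290,-130,-1,0,0,0,-426,-290,-130,-1,0,0,0,-426,-290,-130,-1,0,0,0,-426,-290,-130,-1,0,0,0,-426,-290,-130,-1,0,0,0,-426,-290,-130,-1,0,0,0,-426,-290,-130,-1,0,0,0,-426,-290,-130,-1,0,0,0,-426,-290,-130,-1,0,0,0,-426,-290,-130,-1,0,0,0,-426,-290,-130,-1],
)

```text
time: 1.45
tool_pos: [0.4751, 0.1526, 0.3014]
ee_rot: [3.142, -0.001, 2.904]
wrist_force: [-0.5, -0.2, -0.7]
width: 0.0939
finger_force: 0.0
```

```bash
python3 - <<'E'
from h import *
s=snap('wrist');save('3.png',s['color'],1.2)
P=cloud(s);h=cv2.cvtColor(s['color'],cv2.COLOR_RGB2HSV);H,Sa,V=[h[...,j].astype(int) for j in range(3)]
m=(H>100)&(H<120)&(Sa>110)&(s['range_z']>0)
c,l,st,_=cv2.connectedComponentsWithStats(m.astype(np.uint8));k=1+st[1:,4].argmax();p=P[l==k];print(st[k])
for lo,hi in((.09,.106),(.109,.125)):
    q=p[(p[:,2]>lo)&(p[:,2]<hi)];r=cv2.minAreaRect((q[:,:2]*1e3).astype(np.float32));print(len(q),np.median(q[:,2]),r)
    if lo>.1:
        n=cv2.kmeans(q[:,:2].astype(np.float32),2,None,(3,50,1e-5),5,0);C=n[2];print(C)
        for g in (0,1):
            w=q[n[1][:,0]==g][:,:2];print(len(w),w.mean(0),np.degrees(np.arctan2(*np.linalg.svd(w-w.mean(0))[2][0][::-1])), cv2.minAreaRect((w*1e3).astype(np.float32)))
E
```

```text
[ 232  158   64   48 1978]
1582 0.09917464963642167 ((503.1558532714844, 162.2346954345703), (73.5646743774414, 49.792510986328125), 88.85408782958984)
364 0.11378838255168583 ((503.2047119140625, 162.17056274414062), (78.9256362915039, 49.585147857666016), 89.15294647216797)
[[0.5034496  0.1979601 ]
 [0.50159556 0.1262085 ]]
188 [0.50344972 0.19796007] -1.005994884312691 ((503.7374267578125, 198.1165008544922), (7.039022445678711, 49.58500289916992), 89.11763000488281)
176 [0.50159565 0.12620848] -1.2475987100296348 ((502.59808349609375, 126.10821533203125), (6.983460903167725, 49.34162521362305), 88.90023803710938)
```

View pics/3.png

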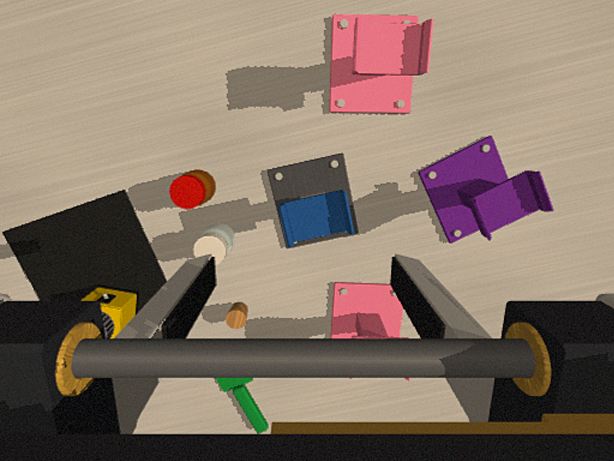

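The saddle measures as expected: 50 x 79 mm over the lips, top at z≈0.0995. Its centre is (0.503, 0.162) and its yaw is about -1°. It sits at (318,218) in the wrist view, with pink and purple stands well clear around it. Next, look at the lamp from above.

Call:
arm_command(
  targets=[0,0,31,-154,-267,0,-1,0,0,31,-154,-267,0,-1,0,0,31,-154,-267,0,-1,0,0,31,-154,-267,0,-1,0,0,31,-154,-267,0,-1,0,0,31,-154,-267,0,-1,0,0,31,-154,-267,0,-1,0,0,31,-154,-267,0,-1,0,0,31,-154,-267,0,-1],
)

```text
time: 2.4
tool_pos: [0.562, -0.1407, 0.3021]
ee_rot: [3.141, -0.001, 2.366]
wrist_force: [0.7, 0.2, 0.6]
width: 0.0943
finger_force: 0.0
```

```bash
python3 - <<'E'
from h import *
s=snap('wrist');P=cloud(s);h=cv2.cvtColor(s['color'],cv2.COLOR_RGB2HSV);H,Sa,V=[h[...,j].astype(int) for j in range(3)]
plan([.562,-.143,.3],np.radians(135))
ok=(s['range_z']>0)
top=ok&(abs(P[...,2]-.064)<.006)&(H>18)&(H<33)&(Sa>120)
def rep(n,m):
    p=P[m];print(n,len(p),np.percentile(p,[2,50,98],axis=0).round(4).tolist(),p.mean(0).round(4));return p
p=rep('top',top);print(cv2.minAreaRect((p[:,:2]*1e3).astype(np.float32)))
near=ok&(np.hypot(P[...,0]-.586,P[...,1]+.167)<.06)&(P[...,2]>.02)
rep('body',near&(H>18)&(H<33)&(Sa>120))
r=rep('ring',near&(P[...,2]>.08));print(cv2.minEnclosingCircle((r[:,:2]*1e3).astype(np.float32)))
rep('red',near&((H<6)|(H>174))&(Sa>150))
rep('green',near&(H>45)&(H<90)&(Sa>80));rep('white',near&(Sa<50)&(V>140)&(P[...,2]<.075))
y,x=np.where(near);y0,x0=y.min()-8,x.min()-8;print(x0,y0)
save('4.png',s['color'][y0:y.max()+8,x0:x.max()+8],5)
E
```

```text
turn [0.  0.  0.6] shift [-1.8 -1.8  2.5] yaw 135.6 t 2.45 q [-0.34  0.17  1.02  0.    1.95 -1.14]
top 495 [[0.5557, -0.2032, 0.0611], [0.5764, -0.157, 0.0631], [0.6229, -0.1361, 0.065]] [ 0.5813 -0.1646  0.0631]
((590.98388671875, -171.62106323242188), (60.126712799072266, 60.07207489013672), 65.75904083251953)
body 1718 [[0.5446, -0.199, 0.0332], [0.5591, -0.1277, 0.4585], [0.6156, -0.1114, 0.461]] [ 0.5639 -0.137   0.3083]
ring 8040 [[0.5269, -0.1829, 0.0845], [0.5462, -0.1283, 0.4504], [0.6029, -0.1088, 0.4697]] [ 0.5528 -0.1397  0.4051]
((571.7810668945312, -151.51531982421875), 50.88695526123047)
red 40 [[0.5971, -0.1722, 0.0732], [0.6091, -0.1676, 0.086], [0.6176, -0.1093, 0.3883]] [ 0.6083 -0.1569  0.1418]
green 116 [[0.5268, -0.2093, 0.063], [0.5963, -0.173, 0.3722], [0.607, -0.1079, 0.4679]] [ 0.5719 -0.1568  0.3071]
white 9 [[0.5552, -0.1601, 0.0469], [0.6179, -0.1571, 0.0638], [0.6229, -0.1557, 0.0655]] [ 0.5991 -0.1576  0.0591]
76 151
```

View pics/4.png

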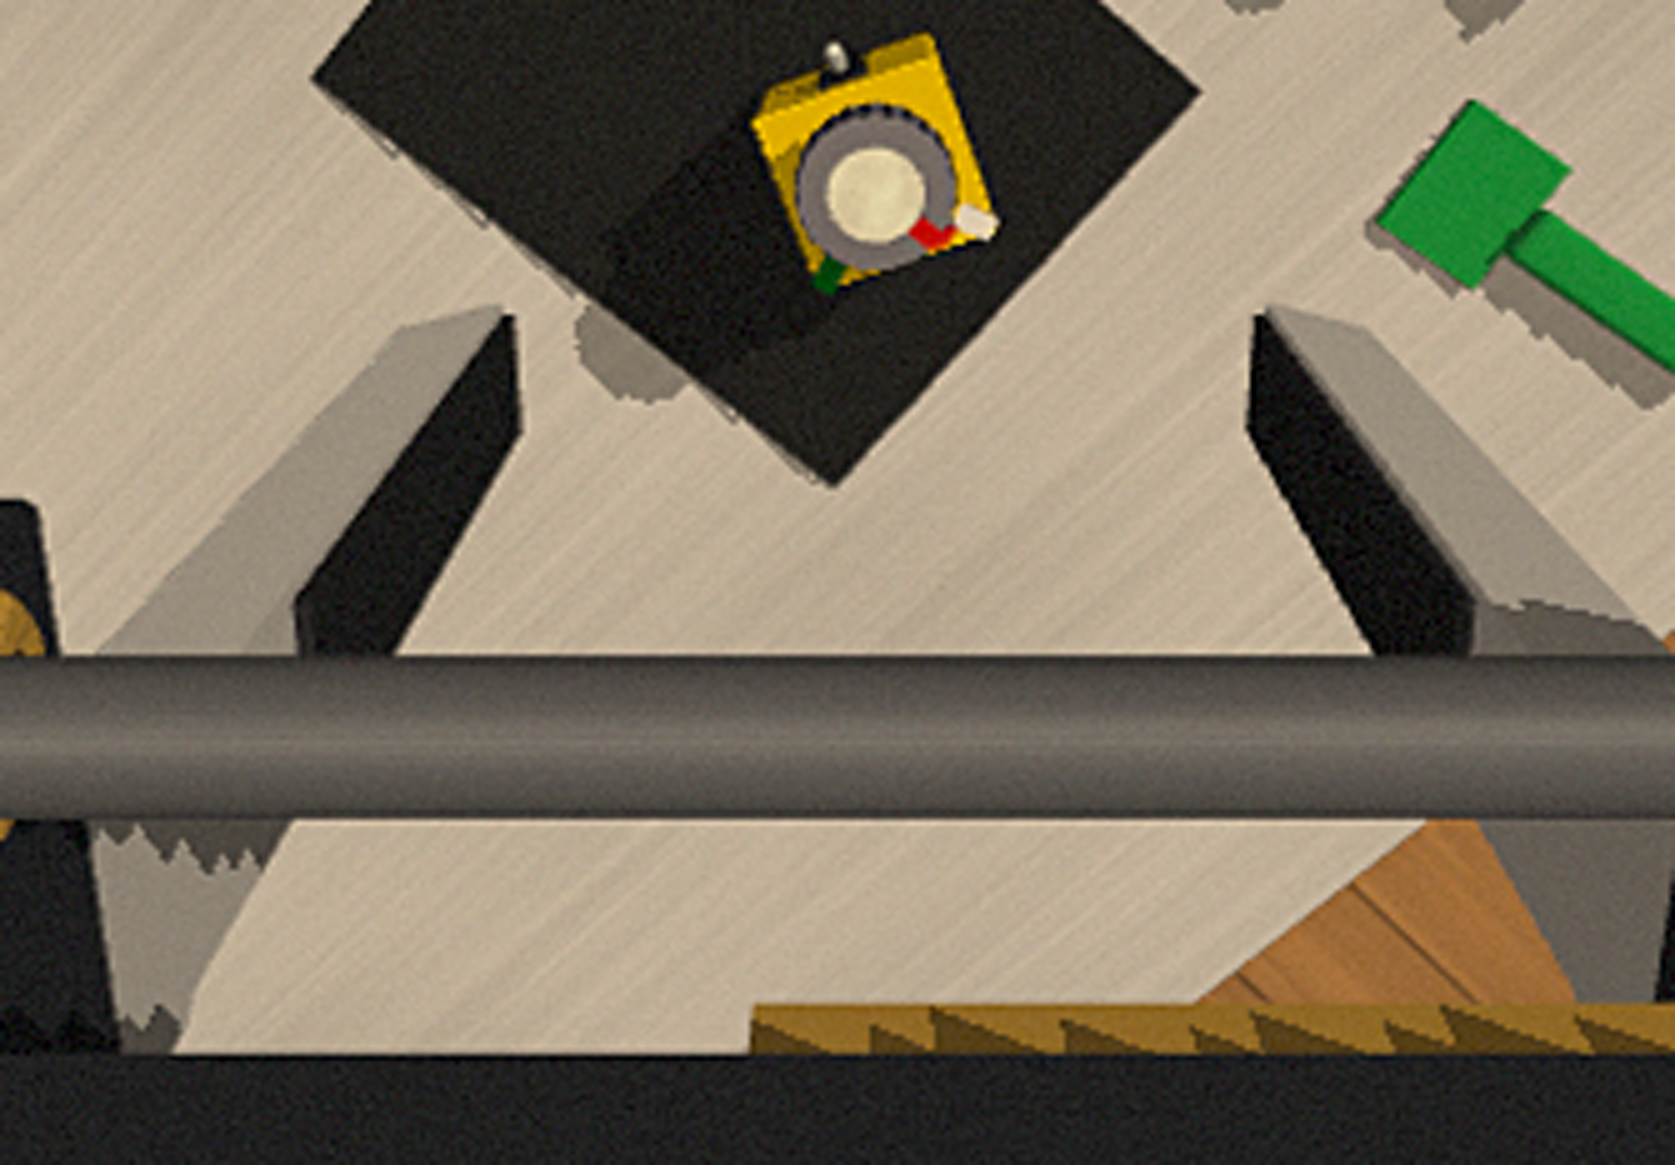

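The lamp shows at crop (875,190), with the switch at the top, the white mark lower right, the green mark lower left and the red pointer just past the white. That crop came out larger than 800x600, so I'll keep the next ones smaller. The yellow top fits a 60.1 x 60.1 mm square centred at (0.591, -0.172), height 0.063, and the lamp's yaw is -24.2°. Now I'll compute the approach.

```bash
python3 - <<'E'
from h import *
plan([.591,-.1716,.026],np.radians(155.8))
E
```

```text
turn [  0.    0.  -20.2] shift [-42.5  -2.2 276.6] yaw 135.6 t 2.45 q [-0.34  0.17  1.02  0.    1.95 -1.14]
```

Call:
arm_command(
  targets=[0,0,-20.2,-42.5,-2,140,-1,0,0,-20.2,-42.5,-2,140,-1,0,0,-20.2,-42.5,-2,140,-1,0,0,-20.2,-42.5,-2,150,-1,0,0,-20.2,-42.5,-2,180,-1,0,0,-20.2,-42.5,-2,210,-1,0,0,-20.2,-42.5,-2,240,-1,0,0,-20.2,-42.5,-2,265,-1,0,0,-20.2,-42.5,-2,276,-1,0,0,-20.2,-42.5,-2,276,-1,0,0,-20.2,-42.5,-2,276,-1],
)

```text
time: 3.55
tool_pos: [0.5924, -0.1739, 0.0284]
ee_rot: [3.141, 0.003, 2.717]
wrist_force: [-0.9, -0.2, 0.3]
width: 0.0942
finger_force: 0.0
```

Call:
arm_command(
  targets=[0,0,0,0,0,0,1,0,0,0,0,0,0,1,0,0,0,0,0,0,1,0,0,0,0,0,0,1,0,0,0,0,0,0,1,0,0,0,0,0,0,1,0,0,0,0,0,0,1,0,0,0,0,0,0,1],
)

```text
time: 4.35
tool_pos: [0.5914, -0.1738, 0.0263]
ee_rot: [3.141, 0.001, 2.716]
wrist_force: [0.8, 1.9, 2.0]
width: 0.0599
finger_force: 30.0
```

Call:
arm_command(
  targets=[0,0,0,0,0,-15,1,0,0,0,0,0,-40,1,0,0,0,0,0,-75,1,0,0,0,0,0,-110,1,0,0,0,0,0,-150,1,0,0,0,0,0,-180,1,0,0,0,0,0,-180,1,0,0,0,0,0,-180,1],
)

```text
time: 5.15
tool_pos: [0.5907, -0.1743, 0.2054]
ee_rot: [-3.141, -0.0, 2.716]
wrist_force: [-0.5, 0.2, -3.5]
width: 0.0591
finger_force: 30.0
```

```bash
python3 - <<'E'
from h import *
o=robot.get_obs();print(o['tool_pos'],o['ee_rot'],o['wrist_force'],o['width'],o['finger_force'])
plan([.503,.162,.175],np.radians(89))
E
```

```text
[ 0.59071054 -0.17433595  0.2053936 ] [-3.14111637e+00 -4.78528355e-04  2.71597542e+00] [-0.50082365  0.1681676  -3.47923084] 0.05910692797915867 29.999956972897053
turn [-0.  -0.  66.6] shift [218.7 270.1  30.4] yaw 155.6 t 5.15 q [-0.38  0.23  1.14 -0.    1.77 -1.52]
```

Call:
arm_command(
  targets=[0,0,6,20,24,0,1,0,0,13,43,53,0,1,0,0,20,66,82,0,1,0,0,27,89,110,0,1,0,0,34,112,138,0,1,0,0,41,135,166,0,1,0,0,48,158,195,0,1,0,0,55,181,223,0,1,0,0,61,200,248,0,1,0,0,66.6,219,270,0,1,0,0,66.6,219,270,0,1,0,0,66.6,219,270,0,1,0,0,66.6,219,270,0,1],
)

```text
time: 6.45
tool_pos: [0.5023, 0.1612, 0.2039]
ee_rot: [-3.138, 0.001, 1.554]
wrist_force: [-0.0, 0.1, -3.3]
width: 0.0593
finger_force: 30.0
```

```bash
python3 - <<'E'
from h import *
plan([.503,.162,.13],np.radians(89))
for n in ('scene','side'):
    s=snap(n);P=cloud(s);h=cv2.cvtColor(s['color'],cv2.COLOR_RGB2HSV);H,Sa,V=[h[...,j].astype(int) for j in range(3)]
    near=(s['range_z']>0)&(np.hypot(P[...,0]-.503,P[...,1]-.162)<.07)&(P[...,2]>.06)
    for k,m in dict(yel=near&(H>18)&(H<33)&(Sa>120),blue=near&(H>98)&(H<122)&(Sa>100)).items():
        p=P[m];y,x=np.where(m);print(n,k,len(p),np.percentile(p,[1,50,99],axis=0).round(4).tolist(),x.min(),x.max(),y.min(),y.max())
    if n=='scene':a=s['color'][80:230,220:360]
    else: b=s['color'][60:210,170:310]
save('5.png',np.hstack([a,b]),2.8)
E
```

```text
turn [-0.2  0.1  0. ] shift [ 0.9  0.9 73.9] yaw 89.0 t 6.45 q [ 0.2   0.04  1.36 -0.    1.75  0.22]
scene yel 521 [[0.4729, 0.1326, 0.1884], [0.5307, 0.1666, 0.2188], [0.5361, 0.1923, 0.3487]] 278 309 49 149
scene blue 377 [[0.4821, 0.1235, 0.0948], [0.5123, 0.1589, 0.1009], [0.5383, 0.1986, 0.4343]] 272 315 21 178
side yel 781 [[0.472, 0.1297, 0.1907], [0.4998, 0.133, 0.2196], [0.5301, 0.1737, 0.2447]] 210 240 96 128
side blue 43 [[0.4827, 0.1424, 0.0974], [0.4987, 0.1721, 0.0986], [0.5223, 0.1818, 0.1086]] 219 237 159 162
```

View pics/5.png

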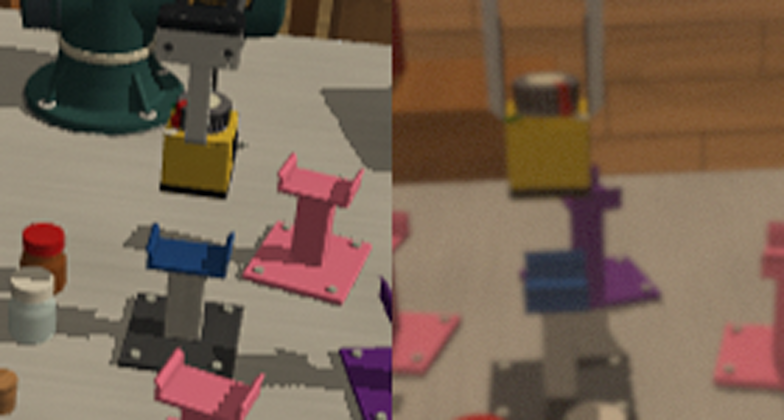

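In the left half (scene) the lamp hangs at (200,155) over the blue saddle at (190,255), cheeks left and right. In the right half (side) the lamp is at (548,150) above the saddle at (555,280). Lamp and saddle centres agree within about 1.5 mm. Next I lower in stages, watching the force.

Call:
arm_command(
  targets=[0,0,0,0,1.5,25,1,0,0,0,0,1.5,50,1,0,0,0,0,1.5,58,1,0,0,0,0,1.5,62,1,0,0,0,0,1.5,66,1,0,0,0,0,1.5,70,1,0,0,0,0,1.5,74,1,0,0,0,0,1.5,76,1,0,0,0,0,1.5,76,1,0,0,0,0,1.5,76,1],
)

```text
time: 7.55
tool_pos: [0.5046, 0.1623, 0.1302]
ee_rot: [3.141, -0.0, 1.554]
wrist_force: [-1.0, -1.1, -2.6]
width: 0.0593
finger_force: 30.0
```

Call:
arm_command(
  targets=[0,0,0,0,0,1,1,0,0,0,0,0,2,1,0,0,0,0,0,3,1,0,0,0,0,0,4,1,0,0,0,0,0,4,1],
)

```text
time: 8.05
tool_pos: [0.5043, 0.1621, 0.1257]
ee_rot: [-3.141, 0.0, 1.554]
wrist_force: [-0.5, -0.1, -2.7]
width: 0.0595
finger_force: 30.0
```

```bash
python3 - <<'E'
from h import *
s=snap('scene');o=robot.get_obs();print(o['tool_pos'],o['wrist_force'],o['wrist_torque'])
P=cloud(s);h=cv2.cvtColor(s['color'],cv2.COLOR_RGB2HSV);H,Sa,V=[h[...,j].astype(int) for j in range(3)]
near=(s['range_z']>0)&(np.hypot(P[...,0]-.503,P[...,1]-.162)<.05)&(P[...,2]>.06)&(P[...,2]<.19)
p=P[near&(H>18)&(H<33)&(Sa>120)];print(np.percentile(p,[1,50,99],axis=0).round(4).tolist())
E
```

```text
[0.50439018 0.16216454 0.1258484 ] [ 0.52575153 -0.61607611 -3.21167741] [-0.10026343  0.09036508  0.0026178 ]
[[0.4862, 0.1334, 0.1103], [0.533, 0.1679, 0.1396], [0.5384, 0.193, 0.1672]]
```

Call:
arm_command(
  targets=[0,0,0,0,0,1,1,0,0,0,0,0,2,1,0,0,0,0,0,2,1],
)

```text
time: 8.4
tool_pos: [0.5043, 0.1621, 0.1237]
ee_rot: [-3.141, 0.0, 1.554]
wrist_force: [-1.0, -0.6, -2.6]
width: 0.0594
finger_force: 30.0
```

Call:
arm_command(
  targets=[0,0,0,0,0,1,1,0,0,0,0,0,1,1],
)

```text
time: 8.6
tool_pos: [0.5044, 0.1621, 0.1228]
ee_rot: [-3.141, -0.0, 1.554]
wrist_force: [-0.3, 0.7, -3.6]
width: 0.0592
finger_force: 30.0
```

Call:
arm_command(
  targets=[0,0,0,0,0,1,1,0,0,0,0,0,1,1],
)

```text
time: 8.8
tool_pos: [0.5046, 0.1622, 0.1223]
ee_rot: [3.141, -0.0, 1.554]
wrist_force: [-0.5, 0.2, -1.6]
width: 0.0594
finger_force: 30.0
```

Call:
arm_command(
  targets=[0,0,0,0,0,1,1,0,0,0,0,0,1,1],
)

```text
time: 9.0
tool_pos: [0.5046, 0.1622, 0.1222]
ee_rot: [3.141, -0.0, 1.554]
wrist_force: [-2.6, -0.6, 3.8]
width: 0.0593
finger_force: 30.0
```

Contact comes at TCP z 0.1222, which matches the seat at 0.100. Releasing.

Call:
arm_command(
  targets=[0,0,0,0,0,0,-1,0,0,0,0,0,0,-1,0,0,0,0,0,0,-1,0,0,0,0,0,0,-1,0,0,0,0,0,0,-1,0,0,0,0,0,0,-1,0,0,0,0,0,-20,-1,0,0,0,0,0,-50,-1,0,0,0,0,0,-90,-1,0,0,0,0,0,-130,-1,0,0,0,0,0,-170,-1,0,0,0,-34,0,-180,-1,0,0,0,-34,0,-180,-1,0,0,0,-34,0,-180,-1],
)

```text
time: 10.4
tool_pos: [0.504, 0.128, 0.3009]
ee_rot: [3.141, -0.001, 1.553]
wrist_force: [-0.3, 0.3, 0.1]
width: 0.0938
finger_force: 0.0
```

```bash
cat > look.py <<'E'
from h import *
import sys
s=snap('wrist');P=cloud(s);h=cv2.cvtColor(s['color'],cv2.COLOR_RGB2HSV);H,Sa,V=[h[...,j].astype(int) for j in range(3)]
near=(s['range_z']>0)&(np.hypot(P[...,0]-.503,P[...,1]-.162)<.055)&(P[...,2]>.09)&(P[...,2]<.2)
p=P[near&(abs(P[...,2]-.16)<.006)&(H>18)&(H<33)&(Sa>110)];r=cv2.minAreaRect((p[:,:2]*1e3).astype(np.float32));print('top',len(p),np.median(p[:,2]),r)
q=P[near&(abs(P[...,2]-.182)<.004)];c=cv2.minEnclosingCircle((q[:,:2]*1e3).astype(np.float32));print('ring',len(q),np.median(q[:,2]),c)
c=np.array(c[0])/1e3
red=near&((H<8)|(H>172))&(Sa>120)
for n,m in (('redtop',red&(P[...,2]>.175)),('redtip',red&(P[...,2]<.174)),('green',near&(H>45)&(H<90)&(Sa>70)),('white',near&(Sa<60)&(V>130)&(P[...,2]<.166)),('blue',near&(H>98)&(H<122)&(Sa>100))):
    w=P[m]
    if len(w): d=w.mean(0)[:2]-c;print(n,len(w),w.mean(0).round(4),'ang',np.degrees(np.arctan2(d[1],d[0])).round(1),'r',np.hypot(*d).round(4), cv2.minAreaRect((w[:,:2]*1e3).astype(np.float32)))
y,x=np.where(near);save(sys.argv[1],s['color'][y.min()-5:y.max()+5,x.min()-5:x.max()+5],5)
plan([c[0],c[1],.165],np.radians(89))
E
python3 look.py 6.png
```

```text
top 883 0.15912963252309092 ((504.5910949707031, 163.22714233398438), (59.30672836303711, 59.857398986816406), 88.60440826416016)
ring 1475 0.1813286132340977 ((504.65435791015625, 163.46401977539062), 24.611499786376953)
redtop 59 [0.5146 0.1471 0.1819] ang -58.5 r 0.0191 ((514.703125, 146.88275146484375), (7.450730800628662, 10.075873374938965), 29.977930068969727)
redtip 7 [0.519  0.1403 0.1693] ang -58.2 r 0.0273 ((518.95068359375, 140.3575897216797), (5.215997695922852, 1.122879147529602), 24.53184700012207)
green 62 [0.4795 0.1395 0.1601] ang -136.4 r 0.0347 ((479.79083251953125, 139.35110473632812), (12.187958717346191, 6.926750659942627), 43.20838928222656)
white 43 [0.523  0.1534 0.157 ] ang -28.7 r 0.0209 ((516.148681640625, 169.40594482421875), (8.972880363464355, 74.71821594238281), 22.431276321411133)
blue 216 [0.5037 0.1788 0.1152] ang 93.6 r 0.0154 ((503.5438537597656, 161.7126922607422), (77.96080017089844, 48.63965606689453), 88.95235443115234)
turn [-0.1 -0.   0. ] shift [ 35.    0.6 135. ] yaw 89.0 t 10.45 q [0.14 0.03 1.18 0.   1.93 0.16]
```

View pics/6.png

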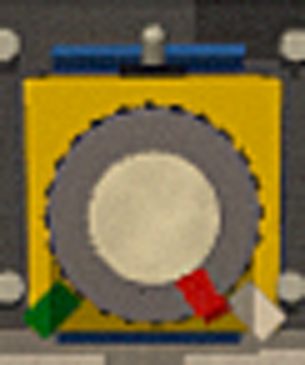

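The lamp stands on the saddle at crop (152,200): upright, within about 2 mm of the seat centre, between the cheeks (blue edges top and bottom). Red is at (200,295), white at (255,310) and green at (52,308). The pointer is at -58.4° and the mark at -136.4°, so the collar needs 78° clockwise from q≈0.21. I'll grip the collar across the pointer.

Call:
arm_command(
  targets=[0,0,-8,12,0,25,-1,0,0,-16,24,0.6,50,-1,0,0,-24,35,0.6,75,-1,0,0,-32.6,35,0.6,95,-1,0,0,-32.6,35,0.6,105,-1,0,0,-32.6,35,0.6,118,-1,0,0,-32.6,35,0.6,128,-1,0,0,-32.6,35,0.6,134,-1,0,0,-32.6,35,0.6,137,-1,0,0,-32.6,35,0.6,137,-1,0,0,-32.6,35,0.6,137,-1],
)

```text
time: 11.55
tool_pos: [0.5055, 0.1632, 0.1647]
ee_rot: [3.14, 0.0, 2.122]
wrist_force: [0.7, 0.6, -0.5]
width: 0.094
finger_force: 0.0
```

Call:
arm_command(
  targets=[0,0,0,0,0,0,1,0,0,0,0,0,0,1,0,0,0,0,0,0,1,0,0,0,0,0,0,1,0,0,0,0,0,0,1,0,0,0,0,0,0,1,0,0,0,0,0,0,1,0,0,0,0,0,0,1,0,0,0,0,0,0,1],
)

```text
time: 12.45
tool_pos: [0.5051, 0.1632, 0.164]
ee_rot: [3.142, -0.0, 2.123]
wrist_force: [0.4, 0.0, 0.4]
width: 0.0257
finger_force: 0.0
```

The width reads 0.0257 with no force, so it isn't a 48 mm grip. Looking before doing anything else.

```bash
python3 - <<'E'
from h import *
o=robot.get_obs();print(o['width'],o['finger_force'],o['tool_pos'],o['joint_positions'],o['ee_rot'])
a=snap('scene');b=snap('side')
print(robot.get_obs()['width'])
save('7.png',np.hstack([a['color'][60:210,220:360],b['color'][60:210,170:310]]),2.8)
E
```

```text
0.02567738923256178 0.0 [0.50507218 0.1631892  0.16397111] [ 2.05583858e-01  4.60340758e-02  1.43012098e+00  1.25391554e-04
  1.66541648e+00 -3.46470710e-01] [ 3.14153040e+00 -1.10240379e-04  2.12286275e+00]
0.01725129929289949
```

View pics/7.png

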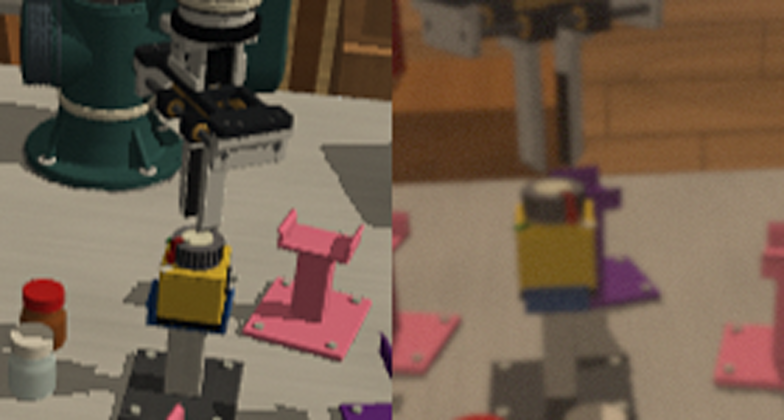

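Both views show the closed fingers clearly above the collar: scene tips at (205,222) against lamp top at (200,238), side tips at (550,165) against lamp top at (555,185). So the reported TCP z of 0.164 disagrees with the cameras. I'll measure the fingertip height directly.

```bash
python3 - <<'E'
from h import *
o=robot.get_obs();print(o['tool_pos'],o['width'],o['qvel'].round(3))
for n in('scene','side','wrist'):
    s=snap(n);P=cloud(s);d=np.hypot(P[...,0]-.505,P[...,1]-.163)
    m=(s['range_z']>0)&(d<.035)&(P[...,2]>.15)&(P[...,2]<.32)
    z=P[m][:,2];print(n,np.histogram(z,np.arange(.15,.321,.01))[0])
    for lo,hi in((.176,.19),(.19,.25)):
        k=m&(P[...,2]>lo)&(P[...,2]<hi);p=P[k]
        if len(p):print(lo,len(p),np.percentile(p,[2,50,98],axis=0).round(4).tolist())
E
```

```text
[0.50508655 0.16317062 0.16397752] 0.01725129929289949 [ 0.     0.     0.     0.003 -0.001  0.   ]
scene [ 95  98  71 136   6  38  42  54  51  53  51  40  25   8   4  19  75]
0.176 167 [[0.4869, 0.1409, 0.1766], [0.5125, 0.163, 0.1823], [0.5294, 0.1852, 0.1855]]
0.19 244 [[0.4937, 0.1453, 0.1998], [0.5185, 0.1632, 0.2267], [0.5284, 0.1807, 0.2493]]
side [149 105 113 125  17  71  90  86  89  89  95  98 103  87  89  72 168]
0.176 177 [[0.4815, 0.1397, 0.1764], [0.5036, 0.154, 0.1808], [0.5255, 0.183, 0.1822]]
0.19 442 [[0.4843, 0.1452, 0.198], [0.5058, 0.1591, 0.2249], [0.5235, 0.1722, 0.2488]]
wrist [ 1561   303   333  2195    41   233   266   378   381   527   342   303
    83    95   204  1167 11157]
0.176 2404 [[0.4818, 0.1455, 0.1781], [0.5017, 0.1711, 0.1813], [0.5231, 0.1868, 0.1828]]
0.19 1826 [[0.4862, 0.1594, 0.1999], [0.5048, 0.1678, 0.2299], [0.5138, 0.18, 0.2492]]
```

The cameras agree with each other and with the arm pose: the lamp top reads 0.181. The fingertips are physically at about z 0.198, roughly 34 mm short of the reported TCP, so the lamp was held by its upper edge and the collar was never touched. I'll open, go down 34 mm more with force checks, then close.

```bash
python3 - <<'E'
from h import *
print(robot.pinch_z)
for n in('scene','side','wrist'):
    s=snap(n);P=cloud(s);d=np.hypot(P[...,0]-.505,P[...,1]-.163)
    z=P[(s['range_z']>0)&(d<.028)&(P[...,2]>.187)&(P[...,2]<.3)][:,2];print(n,np.percentile(z,[0,.5,1,2,4]).round(4))
E
```

```text
0.0188
scene [0.1962 0.1975 0.1981 0.1996 0.2041]
side [0.196  0.1978 0.1992 0.2012 0.2044]
wrist [0.1968 0.1986 0.1995 0.201  0.2037]
```

Call:
arm_command(
  targets=[0,0,0,0,0,0,-1,0,0,0,0,0,0,-1,0,0,0,0,0,0,-1,0,0,0,0,0,0,-1,0,0,0,0,0,0,-1,0,0,0,0,0,0,-1,0,0,0,0,0,0,-1,0,0,0,0,0,0,-1,0,0,0,0,0,0,-1,0,0,0,0,0,0,-1],
)

```text
time: 13.85
tool_pos: [0.5051, 0.1632, 0.164]
ee_rot: [3.142, -0.0, 2.123]
wrist_force: [-0.1, -0.5, -0.6]
width: 0.0769
finger_force: 0.0
```

Call:
arm_command(
  targets=[0,0,0,0,0,0,-1,0,0,0,0,0,0,-1,0,0,0,0,0,10,-1,0,0,0,0,0,20,-1,0,0,0,0,0,26,-1,0,0,0,0,0,30,-1,0,0,0,0,0,32.5,-1,0,0,0,0,0,32.5,-1],
)

```text
time: 14.65
tool_pos: [0.5049, 0.1631, 0.131]
ee_rot: [-3.141, -0.0, 2.123]
wrist_force: [-0.1, 0.2, -0.2]
width: 0.0936
finger_force: 0.0
```

```bash
python3 - <<'E'
from h import *
o=robot.get_obs();print(o['tool_pos'],o['width'],o['wrist_force'])
a=snap('scene');b=snap('side')
save('8.png',np.hstack([a['color'][60:210,220:360],b['color'][60:210,170:310]]),2.8)
E
```

```text
[0.50486582 0.16314939 0.13103931] 0.09362051790425044 [-0.09701349  0.23673095 -0.18983256]
```

View pics/8.png

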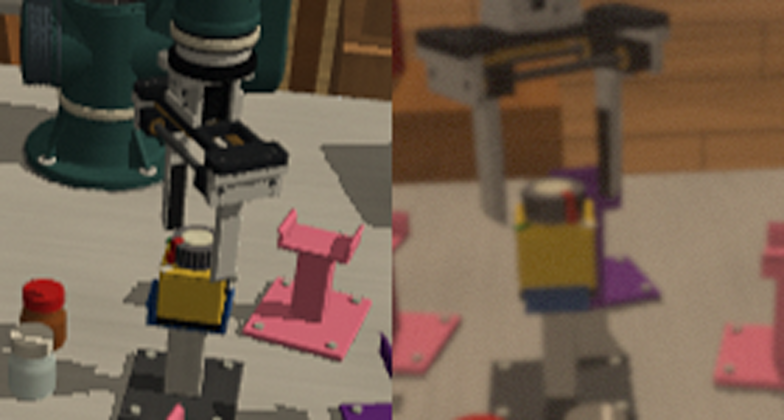

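The fingers now straddle the collar (scene tips at (172,225) and (225,278), side tips at (495,220) and (608,200)), and the lamp hasn't moved. Closing on the collar.

Call:
arm_command(
  targets=[0,0,0,0,0,0,1,0,0,0,0,0,0,1,0,0,0,0,0,0,1,0,0,0,0,0,0,1,0,0,0,0,0,0,1,0,0,0,0,0,0,1,0,0,0,0,0,0,1,0,0,0,0,0,0,1,0,0,0,0,0,0,1],
)

```text
time: 15.65
tool_pos: [0.505, 0.1631, 0.1315]
ee_rot: [-3.141, -0.0, 2.123]
wrist_force: [-0.4, -0.4, -0.3]
width: 0.0474
finger_force: 30.0
```

Gripped at 47.4 mm with 30 N. Turning 78° clockwise (+z of the tool).

Call:
arm_command(
  targets=[0,0,3,0,0,0,1,0,0,9,0,0,0,1,0,0,15,0,0,0,1,0,0,21,0,0,0,1,0,0,27,0,0,0,1,0,0,33,0,0,0,1,0,0,39,0,0,0,1,0,0,45,0,0,0,1,0,0,51,0,0,0,1,0,0,57,0,0,0,1,0,0,63,0,0,0,1,0,0,69,0,0,0,1,0,0,74,0,0,0,1,0,0,78,0,0,0,1,0,0,78,0,0,0,1,0,0,78,0,0,0,1],
)

```text
time: 17.25
tool_pos: [0.5048, 0.1631, 0.1315]
ee_rot: [-3.141, 0.0, 0.763]
wrist_force: [-1.4, -0.6, 1.1]
width: 0.0473
finger_force: 30.0
```

Call:
arm_command(
  targets=[0,0,0,0,0,0,-1,0,0,0,0,0,0,-1,0,0,0,0,0,0,-1,0,0,0,0,0,0,-1,0,0,0,0,0,0,-1,0,0,0,0,0,0,-1,0,0,0,0,0,0,-1,0,0,0,0,0,0,-1,0,0,0,0,0,-20,-1,0,0,0,0,0,-60,-1,0,0,0,0,0,-100,-1,0,0,0,0,0,-140,-1,0,0,0,-34,0,-170,-1,0,0,0,-34,0,-170,-1,0,0,0,-34,0,-170,-1],
)

```text
time: 18.75
tool_pos: [0.4808, 0.1397, 0.3025]
ee_rot: [3.14, -0.003, 0.761]
wrist_force: [0.0, 1.1, -1.0]
width: 0.0938
finger_force: 0.0
```

```bash
python3 look.py 9.png
```

```text
top 923 0.15910579666954 ((504.81207275390625, 163.61929321289062), (59.58647155761719, 60.28192901611328), 88.74144744873047)
ring 1452 0.18130112978079502 ((504.84716796875, 163.54635620117188), 24.55457305908203)
redtop 54 [0.4906 0.1504 0.1822] ang -137.3 r 0.0193 ((490.52301025390625, 150.34906005859375), (9.741634368896484, 5.678974628448486), 43.64327621459961)
redtip 10 [0.4843 0.1447 0.1696] ang -137.6 r 0.0279 ((484.3324279785156, 144.468017578125), (1.6639412641525269, 5.892251014709473), 43.71133041381836)
green 48 [0.4785 0.139  0.1599] ang -137.0 r 0.036 ((478.5296936035156, 138.96298217773438), (8.92684555053711, 6.108620643615723), 43.331199645996094)
white 50 [0.5241 0.151  0.1574] ang -33.1 r 0.0229 ((516.9493408203125, 168.01048278808594), (9.023696899414062, 77.642333984375), 21.51039695739746)
blue 241 [0.5038 0.1686 0.1165] ang 101.7 r 0.0052 ((503.37799072265625, 162.04727172851562), (77.87183380126953, 49.746612548828125), 89.06043243408203)
turn [ -0.    0.  -45.4] shift [ 34.1  -0.3 135.6] yaw 43.6 t 18.8 q [ 0.17 -0.01  1.22  0.    1.93  0.98]
```

View pics/9.png

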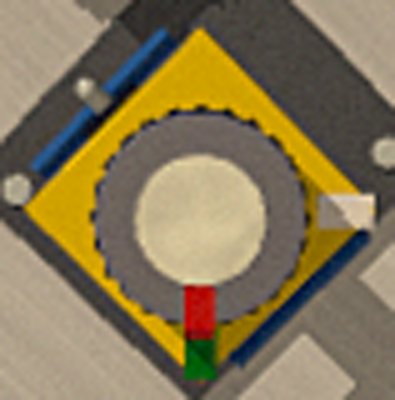

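The red pointer (200,310) lines up with the green mark (200,358): -137.5° against -137.0°. The lamp is still within about 2 mm of the saddle centre and upright, and the gripper is clear of it. Handing in.

```bash
python3 -c "
from bench import robot
print(robot.close_job())"
```

```text
the job is handed in; nothing more can be done
None
```

The job is handed in (no score came back): the lamp stands released on the blue saddle, about 2 mm off centre, and the collar was turned only after release, with its red pointer within about 1° of the green locked mark. The pick-up was by the upper edge of the lamp body (the fingers end about 34 mm short of the reported TCP), one picture I viewed was larger than 800 x 600, and I did not re-measure the jars, cork and scraper at the end.

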